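# Switch on the croquette packing bench

## Task

Switch on the packing bench: tap in the power buttons, lightly, with the tips of the fingers and in this order, so that each stays down: first the scale's blue button, then the label printer's green one, last the sealer's orange one. Do not press the red keys, and leave the pack of croquettes on the scale, the jar and the label roll standing where they are.

Things in the scene. Friction and masses are not known exactly. Their poses are not given: they have to be found in the camera images.
- scale: White bench scale, fixed to the bench, 190 mm wide (y) and 250 mm deep (x from -45 to +205 mm), 45 mm high. Origin on the bench under the key strip at its robot-side end; +x points to its steel platter (170 by 180 mm, centre at x=+120 mm, top 56 mm above the bench), z up. Any machine may stand left, middle or right
- scale_button_top (a point): centre of the top face of the scale's blue power button (round, 30 mm across, flat level top, standing 16 mm proud of the machine when out, 8 mm less when fully in); moves down with it, z up; at x=0, y=+35 mm in the scale's frame, top 61 mm above the bench when out
- scale_button (a joint): Scale's blue power button: value 0 = fully out as at the start, grows to 0.008 m = fully in; it has no return spring, moves at about 2.5 to 4 N and stays where it is pushed; past 5 mm it counts as in. Its cap is springy rubber that gives about 1 mm per 2.5 N under the finger (not part of this value), so the finger travels 1 to 1.5 mm farther than the button; once it is fully in the cap takes another 5 mm or so of push before it goes hard
- scale_red_top (a point): centre of the top face of the scale's red key (round, 22 mm across, flat level top, standing 12 mm proud of the machine when out, 8 mm less when fully in); moves down with it, z up; at x=0, y=-40 mm in the scale's frame, 75 mm from the blue button, top 57 mm above the bench
- scale_red (a joint): Scale's red key: value 0 = out, 0.008 m = fully in; springs back (about 1 N at first, 4 N at the stop). Not to be pressed
- printer: Label printer, fixed to the bench, 150 mm wide (y): grey key ledge 70 mm high (x from -45 to +45 mm) and behind it a white paper housing 115 mm high (x from +40 to +170 mm). Origin on the bench under the middle of the ledge; +x points to the housing, z up
- printer_button_top (a point): centre of the top face of the printer's green power button (round, 30 mm across, flat level top, standing 16 mm proud of the machine when out, 8 mm less when fully in); moves down with it, z up; at x=0, y=+35 mm in the printer's frame, top 86 mm above the bench when out
- printer_button (a joint): Printer's green power button: value 0 = fully out as at the start, grows to 0.008 m = fully in; it has no return spring, moves at about 2.5 to 4 N and stays where it is pushed; past 5 mm it counts as in. Its cap is springy rubber that gives about 1 mm per 2.5 N under the finger (not part of this value), so the finger travels 1 to 1.5 mm farther than the button; once it is fully in the cap takes another 5 mm or so of push before it goes hard
- printer_red_top (a point): centre of the top face of the printer's red key (round, 22 mm across, flat level top, standing 12 mm proud of the machine when out, 8 mm less when fully in); moves down with it, z up; at x=0, y=-40 mm in the printer's frame, 75 mm from the green button, top 82 mm above the bench
- printer_red (a joint): Printer's red key: value 0 = out, 0.008 m = fully in; springs back (about 1 N at first, 4 N at the stop). Not to be pressed
- sealer: Blue bag sealer, fixed to the bench, a bar 85 mm wide (y), 300 mm long (x from -45 to +255 mm), 55 mm high; a fixed aluminium jaw arm lies along its top from x=+60 mm to +250 mm, up to 110 mm above the bench. Origin on the bench under the control end; +x points along the bar, z up
- sealer_button_top (a point): centre of the top face of the sealer's orange power button (round, 30 mm across, flat level top, standing 16 mm proud of the machine when out, 8 mm less when fully in); moves down with it, z up; at x=0, y=0 in the sealer's frame, top 71 mm above the bench when out
- sealer_button (a joint): Sealer's orange power button: value 0 = fully out as at the start, grows to 0.008 m = fully in; it has no return spring, moves at about 2.5 to 4 N and stays where it is pushed; past 5 mm it counts as in. Its cap is springy rubber that gives about 1 mm per 2.5 N under the finger (not part of this value), so the finger travels 1 to 1.5 mm farther than the button; once it is fully in the cap takes another 5 mm or so of push before it goes hard
- pack: Loose clear open pack with four brown croquettes, 100 (x) by 150 (y) by 34 mm high, 0.24 kg, standing on the scale's platter; origin at the centre of its underside, z up. To be left alone
- jar: Loose amber glass seasoning jar with a red lid, 48 mm across, 85 mm high, on the bench on the robot's side of the machines; origin at the centre of its underside, z up. To be left alone
- roll: Loose white roll of labels lying flat, 60 mm across with a 26 mm hole, 40 mm high, on the bench on the robot's side of the machines; origin at the centre of its underside, z up. To be left alone

How it is judged:
By the outcome, as a careful person would: the job done as asked, in the order asked, and still so for the second after the job is handed in, with the robot touching nothing.
It also fails if it takes over 51 s, if anything falls off the work surface, if the arm or the gripper's body presses on something with over 40 N, if the wrist force passes 120 N, or if a joint passes its speed limit or range.

## Robot

A 6-joint arm with a two-finger parallel gripper is mounted at the origin on the work surface. World frame = base frame: x ahead of the robot, y to its left, z up, the work surface at z = 0. Lengths are in m, angles in degrees, forces in N, time in s.
With the tool pointing down it reaches from about 0.375 to 0.9 m from the base axis. Payload 3.1 kg.
Tool frame: the origin (TCP) lies at the very end of the fingers, on their centre line; the grasp point (between the pads) lies 19 mm behind it; z points along the fingers, y is the line along which they close (so a half turn about z gives the same grasp; the last joint's range is limited). The gripper opens to 87 mm and grips with 3 to 60 N. Pads are 19 mm wide; open, the fingers measure 117 mm over their backs; the gripper's body (75 mm by 190 mm) begins 51 mm behind the grasp point.
Start: joints at [56.465, 30.224, 82.088, -0, 67.689, -10.227], TCP at [0.247, 0.574, 0.223] pointing down, gripper open.
Joint ranges: [-176.69, 176.69], [-43.24, 126.21], [12.49, 139.97], [-82, 262], [0, 151.66], [-163.58, 163.58]. Speed limits (degrees/s): [159.86, 159.86, 180, 180, 180, 180].

## Interface

Orientations are given as a 3x3 rotation matrix whose columns are the frame's x, y, z axes.
In Python, from rig import bot gives the robot as it stands.
- The arm moves only by the tool move_arm, never from a script. Its argument "increments" is a list of rows, each an object with "xyz": the shift along the tool's x, y, z in mm, a list of three; "roll": the turn about the tool's z in rad; "grip": the opening in per cent of the stroke, from 0 (shut) to 100 (fully open). A call has 1 to 5 rows; each row shifts and turns the commanded pose from where the row before left it, along the tool's axes as they then stand; what a row does not reach is not made up. A row lasts 1/12 s, in which the tool goes at most 41.7 mm and 7.16 degrees, less where a joint would pass 70% of its speed; a pose out of reach is approached as far as the arm can. A call is refused whole if a number of a shift passes 41.7 or a number of a turn 0.125, either way. A call with a gripper value outside its range is refused whole. The fingers move at their own pace and stop on an object; the grip force is fixed at half the most. Time passes only in rows, so rows that do not move let the fingers close. It gives the time, the measured TCP pose, the force, the opening and the grip force at its end, in the units of the state.
- bot.read_state(): the state, without advancing time (a new reading comes with each control period).
- bot.capture(name): name is "side" or "top" or "wrist"; returns (picture, depth): 384x512x3 uint8, red, green, blue; 384x512 float32, m along the optical axis (not along the pixel's ray), 0 where there is no reading.
- bot.camera_model(name): a dict with "intrinsics" (3x3 intrinsics, pixels), "rvec" (rotation vector, rad) and "tvec" (3), from world to camera coordinates, as OpenCV has them; the wrist camera has in their place "tool_from_camera" (4x4, takes a point from camera to tool coordinates, whose origin is the TCP and whose axes are the flange's). Camera axes: x right, y down, z forward; pixel columns grow to the right and rows downward; lengths in m; the calibration is good to about 2 mm. A picture is of the moment at which its call begins: read the wrist's pose just before it. camera_model takes no time and is no camera call.
- bot.hand_in(): hands the job in; it is judged then, once.
Trained networks look in the newest picture that a camera, given by its name, has taken for a name from the list of things; names that differ only in an ending like _2 or _b are one class to them, and where a whole thing is asked for, a point or a joint stands for the part that bears it (a point fixed in the world has none). Each returns a list of dicts, best first, with "conf" (0 to 1); they miss things now and then, are a little off and sometimes report something else, mostly with a low value. They report only what shows in the picture. A call takes as long as a camera call.
- bot.spot_in(label, camera): "at" ([x, y, z] in m, in the coordinates of the camera as it stood for that picture, good to about 4 mm: the middle of the surface that is visible of it).
- bot.trace(label, camera): "mask" (384x512 bool, what is visible of it).
The state is a dict: "time_s": time; "joint_positions": joint angles; "qvel": joint speeds; "tau": joint torques, N m; "position": TCP position; "tcp_rot": TCP orientation; "force": force on the tool from outside, world axes, zero at the start; "moment": the same for the moment, N m; "opening": opening from 0.0 (shut) to 1.0 (fully open); "grasp_force": force on a finger pad.
Only numpy, scipy, OpenCV 4.12 (cv2) and the standard library are available. Lean on these libraries where they do the work, as an engineer would, in place of code of your own. Each camera call takes 0.05 s, during which the arm holds its last target. There are 200 camera calls.

## Working session

There is one attempt and no reset: what is moved stays moved. The work goes in short steps, Python scripts to look and compute and a tool call to move; the robot and the scene stay as the last step left them, time stands still between calls to the robot, and variables do not carry over. Pictures are saved under pics/ and viewed, at most 10 in all, crops included, and the job is handed in when it is done.

Besides the shell and the picture viewer there is one more tool, called after "Request:" in YAML: its name, and indented under it one key for each argument. move_arm: Moves the arm, as the interface text tells. Its arguments: {"type":"object","properties":{"increments":{"type":"array"}},"required":["increments"]}

```bash
mkdir -p pics; cat > h.py <<'E'
import numpy as np, cv2
from rig import bot
def w(cam,p):
    m=bot.camera_model(cam); R=cv2.Rodrigues(np.array(m["rvec"],float))[0]
    return R.T@(np.array(p)-np.array(m["tvec"]).ravel())
E
python3 - <<'E'
from h import *
np.set_printoptions(precision=4,suppress=True)
s=bot.read_state();print(s["position"],s["tcp_rot"],s["time_s"],s["opening"])
ims=[]
for c in ("top","side"):
    im,d=bot.capture(c);ims.append(im)
    for l in ("scale_button_top","printer_button_top","sealer_button_top","scale_red_top","printer_red_top","jar","roll","pack","scale","printer","sealer"):
        for r in bot.spot_in(l,c)[:2]: print(c,l,round(r["conf"],2),w(c,r["at"]))
for c,im in zip(("top","side"),ims): cv2.imwrite(f"pics/{c}.png",im[:,:,::-1])
E
```

```text
[0.2468 0.5734 0.2216] [[-0.9184  0.3957 -0.0012]
 [ 0.3957  0.9184 -0.0018]
 [ 0.0004 -0.0022 -1.    ]] 0.0 1.0025340546001569
top scale_button_top 0.66 [0.5351 0.3275 0.0643]
top printer_button_top 0.73 [0.5354 0.3234 0.0599]
top sealer_button_top 0.51 [ 0.5427 -0.2844  0.0767]
top scale_red_top 0.54 [0.5483 0.257  0.0594]
top printer_red_top 0.49 [ 0.6085 -0.0067  0.1146]
top printer_red_top 0.45 [ 0.5446 -0.0379  0.078 ]
top jar 0.64 [0.3918 0.1442 0.0867]
top roll 0.76 [ 0.393  -0.1715  0.04  ]
top pack 0.65 [0.6566 0.3082 0.0838]
top scale 0.59 [0.5742 0.278  0.0463]
top printer 0.69 [ 0.6096 -0.0075  0.1162]
top sealer 0.66 [ 0.6431 -0.2953  0.0574]
side printer_button_top 0.45 [0.5527 0.028  0.0874]
side printer_button_top 0.38 [ 0.5345 -0.2903  0.0663]
side sealer_button_top 0.82 [ 0.5464 -0.2892  0.0695]
side scale_red_top 0.44 [0.5426 0.2452 0.0624]
side printer_red_top 0.51 [ 0.5415 -0.0434  0.0845]
side jar 0.97 [0.3871 0.1361 0.0531]
side jar 0.51 [ 0.6449 -0.3215  0.0513]
side roll 0.77 [ 0.3899 -0.195   0.0373]
side pack 0.71 [0.6518 0.28   0.0795]
side pack 0.46 [0.5458 0.2444 0.051 ]
side scale 0.58 [0.5774 0.2249 0.0466]
side printer 0.93 [ 0.6034 -0.0666  0.0732]
side sealer 0.62 [ 0.647  -0.3205  0.052 ]
```

View pics/top.png

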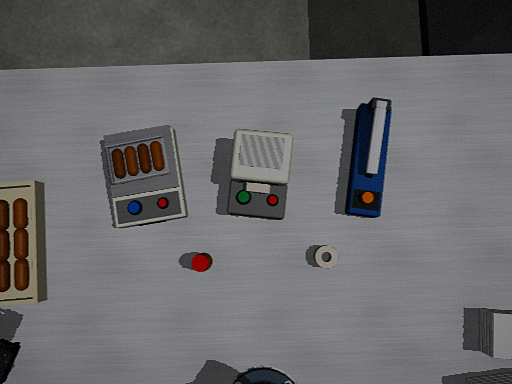

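View pics/side.png

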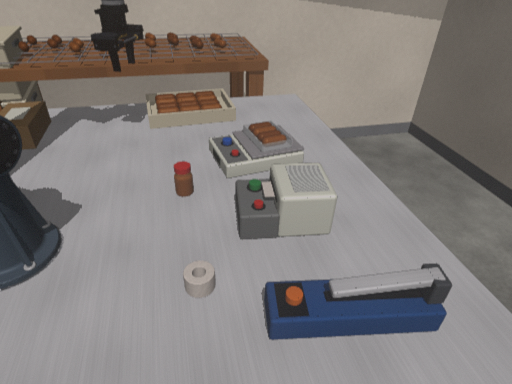

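The top view shows blue at (135,208), green at (243,197) and orange at (368,197), with the red keys at (163,203) and (272,200). The jar is at (201,262) and the roll at (326,257). The side view agrees. Next I'll segment the caps by colour and intersect the rays with the known top heights.

```bash
cat >> h.py <<'E'
def ray(cam,uv,z):
    m=bot.camera_model(cam); R=cv2.Rodrigues(np.array(m["rvec"],float))[0]; t=np.array(m["tvec"]).ravel()
    d=R.T@np.linalg.inv(np.array(m["intrinsics"]))@np.array([*uv,1.]); o=-R.T@t
    return o+d*(z-o[2])/d[2]
def blob(im,uv,r=14):
    # centroid of pixels of the same hue as the seed, within r
    h=cv2.cvtColor(im,cv2.COLOR_RGB2HSV).astype(int); u,v=uv
    dh=abs(h[...,0]-h[v,u,0]); dh=np.minimum(dh,180-dh)
    yy,xx=np.mgrid[:im.shape[0],:im.shape[1]]
    m=(dh<8)&(h[...,1]>110)&(h[...,2]>0.5*h[v,u,2])&(np.hypot(xx-u,yy-v)<r)
    return xx[m].mean(),yy[m].mean(),m.sum()
E
python3 - <<'E'
from h import *
np.set_printoptions(precision=4,suppress=True)
S={"top":dict(blue=(135,208,.061),sred=(163,203,.057),green=(243,197,.086),pred=(272,200,.082),orange=(368,197,.071)),
"side":dict(blue=(227,141,.061),sred=(235,153,.057),green=(255,185,.086),pred=(259,204,.082),orange=(294,296,.071))}
for c,D in S.items():
    im=cv2.imread(f"pics/{c}.png")[:,:,::-1].copy()
    for k,(u,v,z) in D.items():
        b=blob(im,(u,v)); print(c,k,np.round(b,1),ray(c,b[:2],z))
E
```

```text
top blue [133.2 207.  103. ] [0.5341 0.3255 0.061 ]
top sred [161.9 202.4  56. ] [0.5445 0.2512 0.057 ]
top green [243.  196.3 103. ] [0.5514 0.0367 0.086 ]
top pred [272.2 199.4  56. ] [ 0.5415 -0.0377  0.082 ]
top orange [367.4 197.  103. ] [ 0.5415 -0.2836  0.071 ]
side blue [226.8 140.7  60. ] [0.5332 0.3079 0.061 ]
side sred [234.8 152.4  38. ] [0.5443 0.2378 0.057 ]
side green [254.7 182.8  52. ] [0.5513 0.0291 0.086 ]
side pred [258.1 203.8  75. ] [ 0.5401 -0.048   0.082 ]
side orange [293.7 295.2 288. ] [ 0.5397 -0.2913  0.071 ]
```

Request:
move_arm:
  increments:
    - {"xyz":[-20,-6,2],"roll":0,"grip":0}
    - {"xyz":[-36,-12,4],"roll":0,"grip":0}
    - {"xyz":[-36,-12,4],"roll":0,"grip":0}
    - {"xyz":[-36,-12,4],"roll":0,"grip":0}
    - {"xyz":[-36,-12,4],"roll":0,"grip":0}

```text
time_s: 1.62
position: [0.3774, 0.4585, 0.2045]
tcp_rot: [[-0.919, 0.395, 0.0], [0.395, 0.919, 0.0], [-0.0, 0.0, -1.0]]
force: [1.1, 0.2, 0.4]
opening: 0.706
grasp_force: 0.0
```

Request:
move_arm:
  increments:
    - {"xyz":[-36,-12,4],"roll":0,"grip":0}
    - {"xyz":[-36,-12,4],"roll":0,"grip":0}
    - {"xyz":[-36,-12,4],"roll":0,"grip":0}
    - {"xyz":[-30,-10,4],"roll":0,"grip":0}
    - {"xyz":[-10,-5,4],"roll":0,"grip":0}

```text
time_s: 2.03
position: [0.4966, 0.3512, 0.1846]
tcp_rot: [[-0.917, 0.399, 0.003], [0.399, 0.917, -0.0], [-0.003, 0.001, -1.0]]
force: [-0.2, 0.4, -0.1]
opening: 0.324
grasp_force: 0.0
```

```bash
cat >> h.py <<'E'
def wcam(uv,z,s):
    m=bot.camera_model("wrist"); T=np.array(m["tool_from_camera"]); R=np.array(s["tcp_rot"]); p=np.array(s["position"])
    d=R@T[:3,:3]@np.linalg.inv(np.array(m["intrinsics"]))@np.array([*uv,1.]); o=p+R@T[:3,3]
    return o+d*(z-o[2])/d[2]
E
python3 - <<'E'
from h import *
np.set_printoptions(precision=4,suppress=True)
s=bot.read_state();print(s["position"],s["time_s"],s["opening"],s["force"],abs(s["qvel"]).max() if hasattr(s["qvel"],'max') else s["qvel"])
print(np.array(bot.camera_model("wrist")["tool_from_camera"]))
im,d=bot.capture("wrist");cv2.imwrite("pics/w1.png",im[:,:,::-1])
T=np.array(bot.camera_model("wrist")["tool_from_camera"])
for l in("scale_button_top","scale_red_top"):
    for r in bot.spot_in(l,"wrist")[:2]:
        print(l,r["conf"],np.array(s["position"])+np.array(s["tcp_rot"])@(T[:3,:3]@r["at"]+T[:3,3]))
E
```

```text
[0.4966 0.3512 0.1846] 2.0333 0.32355413795102034 [-0.2359  0.4346 -0.0663] 10.238335017048922
[[ 0.0001 -0.9549 -0.2968  0.0826]
 [ 1.      0.0001 -0.     -0.0002]
 [ 0.0001 -0.2968  0.9549 -0.161 ]
 [ 0.      0.      0.      1.    ]]
scale_button_top 0.76 [0.529  0.3256 0.0555]
scale_button_top 0.68 [0.5341 0.328  0.058 ]
```

View pics/w1.png

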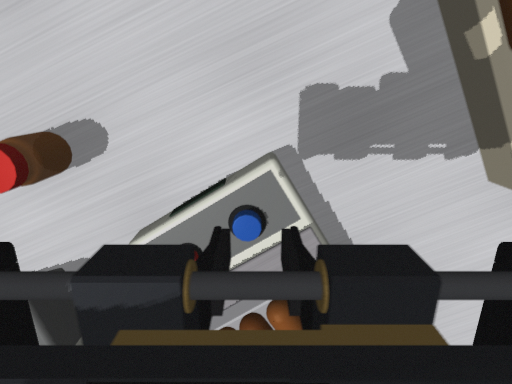

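The blue button is at about (246,226) in the wrist view, between the fingers, and the red key is hidden behind the left finger. The arm was still settling in that picture, so I'll repeat the measurement now that it is still.

```bash
python3 - <<'E'
from h import *
np.set_printoptions(precision=4,suppress=True)
s=bot.read_state();im,d=bot.capture("wrist")
print(s["position"],s["time_s"],s["qvel"],s["tcp_rot"])
h=cv2.cvtColor(im,cv2.COLOR_RGB2HSV); m=cv2.inRange(h,(105,150,60),(125,255,255)); 
n,l,st,ce=cv2.connectedComponentsWithStats(m)
for i in range(1,n):
    if st[i,4]>100: print(st[i],ce[i],wcam(ce[i],.061,s))
E
```

```text
[0.492  0.3536 0.1841] 2.1833 [ 2.4152 -0.8095  0.4673  0.4092  0.2463  0.1724] [[-0.9175  0.3976 -0.0018]
 [ 0.3976  0.9175  0.    ]
 [ 0.0017 -0.0007 -1.    ]]
[233 215  29  31 638] [248.2853 229.5737] [0.5307 0.3288 0.061 ]
```

Request:
move_arm:
  increments:
    - {"xyz":[-25,-4,10],"roll":0,"grip":0}
    - {"xyz":[-22,-4,25],"roll":0,"grip":0}
    - {"xyz":[0,0,35],"roll":0,"grip":0}
    - {"xyz":[0,0,30],"roll":0,"grip":0}
    - {"xyz":[0,0,5],"roll":0,"grip":0}

```text
time_s: 2.65
position: [0.5273, 0.3282, 0.0749]
tcp_rot: [[-0.919, 0.394, -0.01], [0.394, 0.919, -0.003], [0.008, -0.007, -1.0]]
force: [-1.2, -0.9, -0.6]
opening: 0.004
grasp_force: 0.0
```

Request:
move_arm:
  increments:
    - {"xyz":[0,0,0],"roll":0,"grip":0}
    - {"xyz":[0,0,0],"roll":0,"grip":0}
    - {"xyz":[0,0,0],"roll":0,"grip":0}

```text
time_s: 2.9
position: [0.5331, 0.3297, 0.0818]
tcp_rot: [[-0.919, 0.394, 0.004], [0.394, 0.919, 0.002], [-0.003, 0.003, -1.0]]
force: [0.1, -0.3, -0.1]
opening: 0.009
grasp_force: 0.0
```

```bash
python3 - <<'E'
from h import *
im,d=bot.capture("wrist");cv2.imwrite("pics/w2.png",im[:,:,::-1])
E
```

```text
(no output)
```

View pics/w2.png

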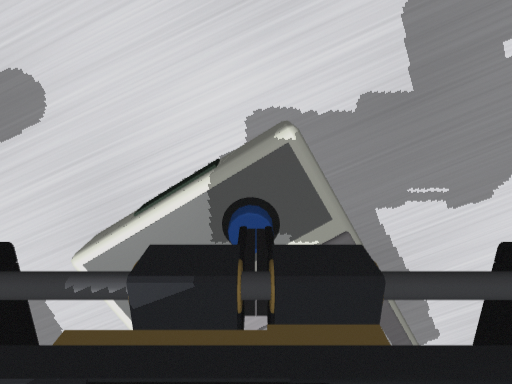

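The shut fingertips are over the blue button, whose cap shows at about (250,225). I'll descend slowly and watch the force.

Request:
move_arm:
  increments:
    - {"xyz":[0,0,5],"roll":0,"grip":0}
    - {"xyz":[0,0,5],"roll":0,"grip":0}
    - {"xyz":[0,0,3],"roll":0,"grip":0}
    - {"xyz":[0,0,0],"roll":0,"grip":0}
    - {"xyz":[0,0,0],"roll":0,"grip":0}

```text
time_s: 3.37
position: [0.532, 0.328, 0.0662]
tcp_rot: [[-0.918, 0.396, -0.001], [0.396, 0.918, -0.0], [0.001, -0.001, -1.0]]
force: [0.0, 0.4, 0.2]
opening: 0.007
grasp_force: 0.0
```

Request:
move_arm:
  increments:
    - {"xyz":[0,0,3],"roll":0,"grip":0}
    - {"xyz":[0,0,3],"roll":0,"grip":0}
    - {"xyz":[0,0,2],"roll":0,"grip":0}
    - {"xyz":[0,0,1],"roll":0,"grip":0}
    - {"xyz":[0,0,0],"roll":0,"grip":0}

```text
time_s: 3.78
position: [0.5326, 0.3282, 0.0575]
tcp_rot: [[-0.918, 0.396, 0.001], [0.396, 0.918, 0.0], [-0.0, 0.0, -1.0]]
force: [0.9, 0.7, 2.2]
opening: 0.007
grasp_force: 0.8
```

Request:
move_arm:
  increments:
    - {"xyz":[0,0,2],"roll":0,"grip":0}
    - {"xyz":[0,0,2],"roll":0,"grip":0}
    - {"xyz":[0,0,1],"roll":0,"grip":0}
    - {"xyz":[0,0,0],"roll":0,"grip":0}
    - {"xyz":[0,0,0],"roll":0,"grip":0}

```text
time_s: 4.2
position: [0.5326, 0.3282, 0.0526]
tcp_rot: [[-0.918, 0.396, 0.001], [0.396, 0.918, 0.0], [-0.001, 0.0, -1.0]]
force: [1.4, -0.3, 2.5]
opening: 0.004
grasp_force: 1.0
```

Request:
move_arm:
  increments:
    - {"xyz":[0,0,1],"roll":0,"grip":0}
    - {"xyz":[0,0,0.5],"roll":0,"grip":0}
    - {"xyz":[0,0,0],"roll":0,"grip":0}

```text
time_s: 4.45
position: [0.5326, 0.3282, 0.0514]
tcp_rot: [[-0.918, 0.396, 0.001], [0.396, 0.918, 0.0], [-0.001, 0.0, -1.0]]
force: [0.3, 0.4, 5.3]
opening: 0.004
grasp_force: 2.4
```

Request:
move_arm:
  increments:
    - {"xyz":[0,0,-15],"roll":0,"grip":0}
    - {"xyz":[0,0,-35],"roll":0,"grip":0}
    - {"xyz":[0,0,-35],"roll":0,"grip":0}
    - {"xyz":[-8,-16,-5],"roll":0,"grip":0}
    - {"xyz":[-16,-33,0],"roll":0,"grip":0}

```text
time_s: 4.87
position: [0.5364, 0.277, 0.1439]
tcp_rot: [[-0.92, 0.391, 0.007], [0.391, 0.92, 0.004], [-0.005, 0.006, -1.0]]
force: [1.1, -0.2, -0.5]
opening: 0.009
grasp_force: 0.0
```

Request:
move_arm:
  increments:
    - {"xyz":[-17,-33,0],"roll":0,"grip":0}
    - {"xyz":[-17,-33,0],"roll":0,"grip":0}
    - {"xyz":[-17,-33,0],"roll":0,"grip":0}
    - {"xyz":[-17,-33,0],"roll":0,"grip":0}
    - {"xyz":[-17,-33,0],"roll":0,"grip":0}

```text
time_s: 5.28
position: [0.5463, 0.0871, 0.1404]
tcp_rot: [[-0.919, 0.395, -0.003], [0.395, 0.919, 0.0], [0.003, -0.001, -1.0]]
force: [0.2, -0.3, -0.8]
opening: 0.01
grasp_force: 0.0
```

Request:
move_arm:
  increments:
    - {"xyz":[-15,-32,0],"roll":0,"grip":0}
    - {"xyz":[-8,-15,0],"roll":0,"grip":0}
    - {"xyz":[0,0,0],"roll":0,"grip":0}
    - {"xyz":[0,0,0],"roll":0,"grip":0}
    - {"xyz":[0,0,0],"roll":0,"grip":0}

```text
time_s: 5.7
position: [0.5493, 0.0371, 0.1406]
tcp_rot: [[-0.918, 0.396, -0.002], [0.396, 0.918, 0.001], [0.002, 0.0, -1.0]]
force: [0.1, 0.4, 0.3]
opening: 0.006
grasp_force: 0.0
```

```bash
python3 - <<'E'
from h import *
np.set_printoptions(precision=4,suppress=True)
s=bot.read_state();im,d=bot.capture("wrist");cv2.imwrite("pics/w3.png",im[:,:,::-1])
print(s["position"],s["time_s"],s["qvel"],s["tcp_rot"])
h=cv2.cvtColor(im,cv2.COLOR_RGB2HSV); m=cv2.inRange(h,(45,120,40),(90,255,255)); 
n,l,st,ce=cv2.connectedComponentsWithStats(m)
for i in range(1,n):
    if st[i,4]>100: print(st[i],ce[i],wcam(ce[i],.086,s))
im,d=bot.capture("top");b=blob(im,(133,207));print(b)
cv2.imwrite("pics/t2.png",cv2.resize(im[90:290,90:400],None,fx=2.4,fy=2.4)[:,:,::-1])
E
```

```text
[0.5493 0.0371 0.1406] 5.7 [ 1.2583 -0.2079 -0.1312 -0.1104 -0.179  -0.025 ] [[-0.9184  0.3957 -0.0019]
 [ 0.3957  0.9184  0.0009]
 [ 0.0021  0.     -1.    ]]
[ 236  190   40   41 1232] [255.4984 209.901 ] [0.5481 0.0374 0.086 ]
(np.float64(134.02), np.float64(207.19), np.int64(100))
```

View pics/w3.png

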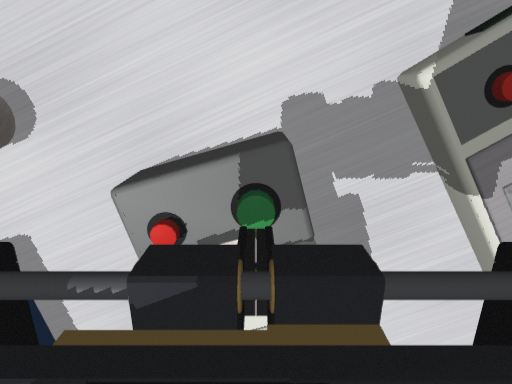

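The green button is at (255,210), right under the tips. The printer's red key at (163,234) is well clear. Descending.

Request:
move_arm:
  increments:
    - {"xyz":[0,0,15],"roll":0,"grip":0}
    - {"xyz":[0,0,18],"roll":0,"grip":0}
    - {"xyz":[0,0,10],"roll":0,"grip":0}
    - {"xyz":[0,0,4],"roll":0,"grip":0}
    - {"xyz":[0,0,0],"roll":0,"grip":0}

```text
time_s: 6.22
position: [0.5493, 0.0372, 0.093]
tcp_rot: [[-0.919, 0.394, -0.003], [0.394, 0.919, 0.0], [0.003, -0.001, -1.0]]
force: [0.0, 0.2, 0.6]
opening: 0.004
grasp_force: 0.0
```

Request:
move_arm:
  increments:
    - {"xyz":[0,0,0],"roll":0,"grip":0}
    - {"xyz":[0,0,3],"roll":0,"grip":0}
    - {"xyz":[0,0,3],"roll":0,"grip":0}
    - {"xyz":[0,0,2],"roll":0,"grip":0}
    - {"xyz":[0,0,2],"roll":0,"grip":0}

```text
time_s: 6.63
position: [0.5505, 0.0362, 0.0843]
tcp_rot: [[-0.918, 0.396, 0.001], [0.396, 0.918, -0.0], [-0.001, 0.0, -1.0]]
force: [0.1, 0.4, 2.7]
opening: 0.004
grasp_force: 1.1
```

Request:
move_arm:
  increments:
    - {"xyz":[0,0,2],"roll":0,"grip":0}
    - {"xyz":[0,0,2],"roll":0,"grip":0}
    - {"xyz":[0,0,1],"roll":0,"grip":0}
    - {"xyz":[0,0,0],"roll":0,"grip":0}
    - {"xyz":[0,0,0],"roll":0,"grip":0}

```text
time_s: 7.05
position: [0.5505, 0.0362, 0.0791]
tcp_rot: [[-0.918, 0.396, 0.001], [0.396, 0.918, -0.0], [-0.001, 0.0, -1.0]]
force: [0.0, 0.3, 2.2]
opening: 0.006
grasp_force: 0.8
```

Request:
move_arm:
  increments:
    - {"xyz":[0,0,1.5],"roll":0,"grip":0}
    - {"xyz":[0,0,1],"roll":0,"grip":0}
    - {"xyz":[0,0,0.5],"roll":0,"grip":0}
    - {"xyz":[0,0,0],"roll":0,"grip":0}

```text
time_s: 7.38
position: [0.5505, 0.0362, 0.0763]
tcp_rot: [[-0.918, 0.396, 0.001], [0.396, 0.918, -0.0], [-0.001, 0.0, -1.0]]
force: [1.1, 0.3, 5.2]
opening: 0.008
grasp_force: 2.5
```

Request:
move_arm:
  increments:
    - {"xyz":[0,0,-12],"roll":0,"grip":0}
    - {"xyz":[0,0,-28],"roll":0,"grip":0}
    - {"xyz":[0,0,-25],"roll":0,"grip":0}
    - {"xyz":[-5,-13,0],"roll":0,"grip":0}
    - {"xyz":[-12,-30,0],"roll":0,"grip":0}

```text
time_s: 7.8
position: [0.549, -0.0077, 0.1423]
tcp_rot: [[-0.92, 0.392, 0.002], [0.392, 0.92, 0.001], [-0.002, 0.001, -1.0]]
force: [0.4, 0.1, -1.0]
opening: 0.005
grasp_force: 0.0
```

Request:
move_arm:
  increments:
    - {"xyz":[-14,-36,0],"roll":0,"grip":0}
    - {"xyz":[-14,-36,0],"roll":0,"grip":0}
    - {"xyz":[-14,-36,0],"roll":0,"grip":0}
    - {"xyz":[-14,-36,0],"roll":0,"grip":0}
    - {"xyz":[-14,-36,0],"roll":0,"grip":0}

```text
time_s: 8.22
position: [0.5408, -0.2044, 0.1405]
tcp_rot: [[-0.918, 0.396, -0.002], [0.396, 0.918, 0.001], [0.002, 0.0, -1.0]]
force: [-0.1, -1.0, -0.2]
opening: 0.0
grasp_force: 0.0
```

Request:
move_arm:
  increments:
    - {"xyz":[-14,-36,0],"roll":0,"grip":0}
    - {"xyz":[-11,-27,0],"roll":0,"grip":0}
    - {"xyz":[-5,-12,0],"roll":0,"grip":0}
    - {"xyz":[0,0,0],"roll":0,"grip":0}
    - {"xyz":[0,0,0],"roll":0,"grip":0}

```text
time_s: 8.63
position: [0.5389, -0.2828, 0.1403]
tcp_rot: [[-0.918, 0.397, -0.002], [0.397, 0.918, 0.002], [0.003, 0.001, -1.0]]
force: [-0.8, 0.9, -0.1]
opening: 0.007
grasp_force: 0.0
```

Request:
move_arm:
  increments:
    - {"xyz":[0,0,0],"roll":0,"grip":0}

```text
time_s: 8.72
position: [0.5391, -0.2813, 0.1405]
tcp_rot: [[-0.919, 0.395, -0.002], [0.395, 0.919, 0.002], [0.003, 0.001, -1.0]]
force: [-0.0, 0.5, -0.5]
opening: 0.005
grasp_force: 0.0
```

```bash
python3 - <<'E'
from h import *
np.set_printoptions(precision=4,suppress=True)
s=bot.read_state();im,d=bot.capture("wrist");cv2.imwrite("pics/w4.png",im[:,:,::-1])
print(s["position"],s["time_s"],s["qvel"])
h=cv2.cvtColor(im,cv2.COLOR_RGB2HSV); m=cv2.inRange(h,(6,180,100),(18,255,255)); 
n,l,st,ce=cv2.connectedComponentsWithStats(m)
for i in range(1,n):
    if st[i,4]>100: print(st[i],ce[i],wcam(ce[i],.071,s))
E
```

```text
[ 0.5391 -0.2813  0.1405] 8.7167 [ 0.8736 -0.4772  0.0821 -0.1688 -0.2135 -0.217 ]
[235 190  36  35 996] [252.3494 207.1185] [ 0.5399 -0.2844  0.071 ]
```

View pics/w4.png

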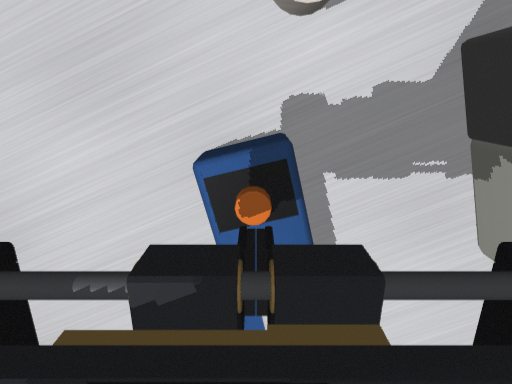

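The orange button is at (252,207), about 3 mm to the side of the tips. I'll shift by that and descend.

Request:
move_arm:
  increments:
    - {"xyz":[-2,-2.5,15],"roll":0,"grip":0}
    - {"xyz":[0,0,22],"roll":0,"grip":0}
    - {"xyz":[0,0,18],"roll":0,"grip":0}
    - {"xyz":[0,0,7],"roll":0,"grip":0}
    - {"xyz":[0,0,0],"roll":0,"grip":0}

```text
time_s: 9.18
position: [0.5395, -0.2841, 0.0773]
tcp_rot: [[-0.919, 0.394, -0.004], [0.394, 0.919, 0.003], [0.005, 0.001, -1.0]]
force: [-0.7, -0.3, 0.7]
opening: 0.006
grasp_force: 0.0
```

Request:
move_arm:
  increments:
    - {"xyz":[0,0,0],"roll":0,"grip":0}
    - {"xyz":[0,0,3],"roll":0,"grip":0}
    - {"xyz":[0,0,3],"roll":0,"grip":0}
    - {"xyz":[0,0,2],"roll":0,"grip":0}
    - {"xyz":[0,0,2],"roll":0,"grip":0}

```text
time_s: 9.6
position: [0.541, -0.2871, 0.0696]
tcp_rot: [[-0.918, 0.396, 0.001], [0.396, 0.918, -0.001], [-0.001, -0.0, -1.0]]
force: [0.3, 1.2, 2.5]
opening: 0.008
grasp_force: 1.1
```

Request:
move_arm:
  increments:
    - {"xyz":[0,0,2],"roll":0,"grip":0}
    - {"xyz":[0,0,2],"roll":0,"grip":0}
    - {"xyz":[0,0,1],"roll":0,"grip":0}
    - {"xyz":[0,0,0],"roll":0,"grip":0}
    - {"xyz":[0,0,0],"roll":0,"grip":0}

```text
time_s: 10.02
position: [0.541, -0.287, 0.0642]
tcp_rot: [[-0.918, 0.396, 0.001], [0.396, 0.918, -0.0], [-0.001, -0.0, -1.0]]
force: [0.9, -0.5, 2.0]
opening: 0.004
grasp_force: 0.8
```

Request:
move_arm:
  increments:
    - {"xyz":[0,0,1.5],"roll":0,"grip":0}
    - {"xyz":[0,0,1],"roll":0,"grip":0}
    - {"xyz":[0,0,0.5],"roll":0,"grip":0}
    - {"xyz":[0,0,0],"roll":0,"grip":0}

```text
time_s: 10.35
position: [0.541, -0.287, 0.0614]
tcp_rot: [[-0.918, 0.396, 0.001], [0.396, 0.918, -0.001], [-0.001, -0.0, -1.0]]
force: [1.4, 1.7, 4.3]
opening: -0.0
grasp_force: 2.4
```

Request:
move_arm:
  increments:
    - {"xyz":[0,0,-12],"roll":0,"grip":0}
    - {"xyz":[0,0,-30],"roll":0,"grip":0}
    - {"xyz":[0,0,-35],"roll":0,"grip":0}
    - {"xyz":[0,0,-35],"roll":0,"grip":0}
    - {"xyz":[0,0,-10],"roll":0,"grip":0}

```text
time_s: 10.77
position: [0.5423, -0.2885, 0.1886]
tcp_rot: [[-0.918, 0.395, 0.006], [0.395, 0.919, -0.005], [-0.007, -0.003, -1.0]]
force: [1.2, -1.2, 0.4]
opening: 0.008
grasp_force: 0.0
```

Request:
move_arm:
  increments:
    - {"xyz":[-10,-20,0],"roll":0,"grip":0}
    - {"xyz":[-14,-32,0],"roll":0,"grip":0}
    - {"xyz":[-14,-32,0],"roll":0,"grip":0}
    - {"xyz":[-10,-20,0],"roll":0,"grip":0}
    - {"xyz":[0,0,0],"roll":0,"grip":0}

```text
time_s: 11.18
position: [0.5426, -0.4067, 0.1827]
tcp_rot: [[-0.917, 0.399, 0.0], [0.399, 0.917, -0.003], [-0.001, -0.003, -1.0]]
force: [0.9, -0.5, -0.5]
opening: 0.007
grasp_force: 0.0
```

```bash
python3 - <<'E'
from h import *
np.set_printoptions(precision=4,suppress=True)
im,d=bot.capture("side"); im0=cv2.imread("pics/side.png")[:,:,::-1]
t,_=bot.capture("top")
cv2.imwrite("pics/s3.png",np.vstack([cv2.resize(i[110:340,160:460],None,fx=1.3,fy=1.3) for i in (im0,im)])[:,:,::-1])
s=bot.read_state();print(s["time_s"],s["position"],s["force"])
# D depth at buttons in top camera
for c in("top","side"):
    for l in("jar","roll","pack"):
        im_=None
bot.capture("side")
for l in("jar","roll","pack"):
    r=bot.spot_in(l,"side"); print(l,w("side",r[0]["at"]) if r else None)
E
```

```text
11.2833 [ 0.5423 -0.4014  0.1821] [ 0.4132 -0.3157 -0.5   ]
jar [0.3851 0.1363 0.0528]
roll None
pack [0.6529 0.2844 0.0815]
```

View pics/s3.png

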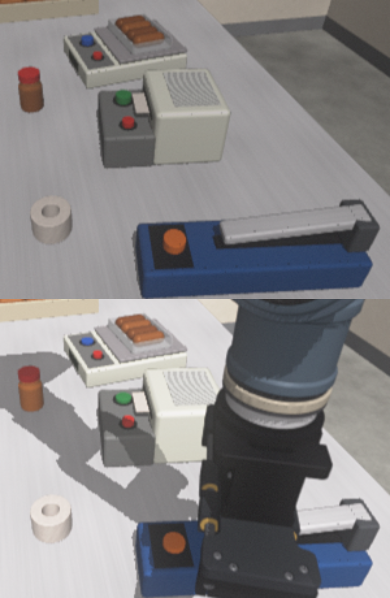

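In the before and after crops, all three power buttons sit lower: blue at (87,342), green at (123,398) and orange at (174,543). The red keys are still out, and the jar, roll and pack haven't moved. The arm is clear, so I'm handing in.

```bash
python3 -c "
from rig import bot
print(bot.hand_in())"
```

```text
the job is handed in; nothing more can be done
None
```

I tapped in the blue, green and orange power buttons in that order, each to its stop with about 5 N; the last picture shows all three down, the red keys still out, and the pack, jar and label roll where they were, and I handed the job in at about 11 s.

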